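# Tip the parts case flat into its taped place

### The job

With the fingers, push the ball bearing along the bench until it is completely outside the taped rectangle, then tip the standing parts case over by pushing it near its top, so that it lands flat inside the tape. It must land there in one go; only push, never pick up or carry the case or the bearing, and leave the can, spanner and grease jar where they are.

Things in the scene. Friction and masses are not known exactly. Their poses are not given: they have to be found in the camera images.
- zone: Rectangle of pale masking tape stuck flat on the dark bench (no height to speak of), 230 x 180 mm inside the tape, tape 15 mm wide outside that. Origin at its centre on the bench; x along the 230 mm side, +x pointing away from the standing case; z up. Fixed.
- case: Closed milky-white plastic parts case, grey grid on both broad faces, 36 mm thick (x) x 110 wide (y) x 150 tall (z), 0.3 to 0.55 kg, loose. Stands on its short end across one end of the rectangle, its broad +x face towards the rectangle's middle, up to 0.18 rad askew. Tipped over its foot's +x edge without sliding, it lands inside the tape. Origin: centre of the end it stands on; z to its top.
- case_mid (a point): Centre of the case, 75 mm above its origin along its z; 18 mm above the bench when it lies flat. Pushed with a fingertip near its top, the case tips without sliding and passes its balance point once the top has moved about 35 mm.
- corner_a (a point): Bottom corner of the case, in mid-thickness: y = +55 mm, z = 0 in the case's frame.
- corner_b (a point): Bottom corner of the case, in mid-thickness: y = -55 mm, z = 0 in the case's frame.
- corner_c (a point): Top corner of the case, in mid-thickness: y = +55 mm, z = 150 mm in the case's frame.
- corner_d (a point): Top corner of the case, in mid-thickness: y = -55 mm, z = 150 mm in the case's frame.
- bearing: Steel ball bearing lying flat inside the rectangle, 47 mm across, 16 mm high, 0.10 to 0.16 kg, loose; slides easily. Origin: centre of its underside.
- spray_can: Bystander: upright small can, 56 mm across, 100 mm high, beyond the far end of the rectangle. Origin: centre of its underside.
- spanner: Bystander: steel spanner 120 mm long lying on the bench to one side of the case. Origin: about its middle, on the bench; x along it.
- grease_jar: Bystander: low jar with black lid, 60 mm across, 50 mm high, to the other side of the case. Origin: centre of its underside.
Not all that is in view belongs to the job. There is more than one size of the case; the one meant has the size given above.

How it is judged (in metres and radians):
On the way, in this order (a step that is already met when the one before it is completed fails the run):
1. the bearing is pushed clear of the taped rectangle while the case still stands ((x of bearing in the frame of zone above 0.133 m or x of bearing in the frame of zone below -0.133 m or y of bearing in the frame of zone above 0.108 m or y of bearing in the frame of zone below -0.108 m) and angle between case's own z axis and vertical below 0.15 rad), for 0.2 s.
2. the case lies flat inside the tape, tipped over forwards (angle between case's own x axis and vertical above 3.04 rad and height (world z) of case_mid below 0.023 m and x of corner_a in the frame of zone between -0.119 and 0.119 m and y of corner_a in the frame of zone between -0.094 and 0.094 m and x of corner_b in the frame of zone between -0.119 and 0.119 m and y of corner_b in the frame of zone between -0.094 and 0.094 m and x of corner_c in the frame of zone between -0.119 and 0.119 m and y of corner_c in the frame of zone between -0.094 and 0.094 m and x of corner_d in the frame of zone between -0.119 and 0.119 m and y of corner_d in the frame of zone between -0.094 and 0.094 m), for 0.2 s.
At the end, for the whole second after the job is handed in: The case lies flat on the face that looked at the rectangle (0.1 rad), its four corners at most 4 mm onto the tape; the bearing lies on the bench, its centre 18 mm or more beyond the tape's inner edge; both at rest; each bystander within 20 mm of its start (all of step 2 and (x of bearing in the frame of zone above 0.133 m or x of bearing in the frame of zone below -0.133 m or y of bearing in the frame of zone above 0.108 m or y of bearing in the frame of zone below -0.108 m) and linear speed of each of case, bearing below 0.02 m/s and distance of each of spray_can, spanner, grease_jar from where it was at the start of the episode below 0.02 m and height (world z) of bearing below 0.01 m); the robot touches nothing.
It fails at once if the case lifted off the bench (centre above 100 mm) (height (world z) of case_mid above 0.1 m).
It fails at once if the fallen case carried or lifted (its foot end above 75 mm) (height (world z) of each of corner_a, corner_b above 0.075 m).
It fails at once if the bearing lifted (underside above 35 mm) (height (world z) of bearing above 0.035 m).
It fails at once if the case landed outside the tape (angle between case's own z axis and vertical above 1.5 rad and not (x of corner_a in the frame of zone between -0.119 and 0.119 m and y of corner_a in the frame of zone between -0.094 and 0.094 m and x of corner_b in the frame of zone between -0.119 and 0.119 m and y of corner_b in the frame of zone between -0.094 and 0.094 m and x of corner_c in the frame of zone between -0.119 and 0.119 m and y of corner_c in the frame of zone between -0.094 and 0.094 m and x of corner_d in the frame of zone between -0.119 and 0.119 m and y of corner_d in the frame of zone between -0.094 and 0.094 m)).
It fails at once if the can, spanner or grease jar disturbed (moved more than 20 mm) (distance of any of spray_can, spanner, grease_jar from where it was at the start of the episode above 0.02 m).
It also fails if it takes over 51 s, if anything falls off the work surface, if the arm or the gripper's body presses on something with over 40 N, if the wrist force passes 120 N, or if a joint passes its speed limit or range.

### The arm

A 6-joint arm with a two-finger parallel gripper is mounted at the origin on the work surface. World frame = base frame: x ahead of the robot, y to its left, z up, the work surface at z = 0. Lengths are in mm, angles in rad, forces in N, time in s.
With the tool pointing down it reaches from about 275 to 750 mm from the base axis. Payload 10.2 kg.
Tool frame: the origin (TCP) lies midway between the tips of the shut fingers; the grasp point (between the pads) lies 19 mm behind it; z points along the fingers, y is the line along which they close (so a half turn about z gives the same grasp; the last joint's range is limited). The gripper opens to 85 mm and grips with 20 to 120 N. Pads are 22 mm wide; open, the fingers measure 114 mm over their backs; the gripper's body (76 mm by 85 mm) begins 54 mm behind the grasp point. The pads swing forward as they close: fully open they stand 13 mm farther back than shut.
Start: joints at [-1.44, 0.313, 1.498, -0, 1.331, -0.223], TCP at [181.882, -492.494, 231.294] pointing down, gripper open.
Joint ranges: [-2.94, 2.94], [-0.97, 2.17], [0.19, 2.56], [-1.23, 4.37], [0.02, 3.11], [-2.88, 2.88]. Speed limits (rad/s): [2.39, 2.39, 3.01, 3.14, 3.14, 3.14].

### API

Orientations are given as a unit quaternion [w, x, y, z].
In Python, from rig import sense, capture, finish_job, find_in, place_of gives the robot as it stands. The module is installed in compiled form; this text tells all that it offers.
- The arm moves only by the shell command python3 -m jog 'ROWS' [FORCE]. ROWS is JSON, a list of rows, each an object of numbers: "tx", "ty", "tz": the shift along the tool's x, y, z in mm; "ax", "ay", "az": the turn, a rotation vector about the tool's x, y, z in rad; "jaw": the closure, from -1 (fully open) to 1 (shut), so that 0 is half open. In form: [{"tx": .., "ty": .., "tz": .., "ax": .., "ay": .., "az": .., "jaw": ..}, ...]. A call has 1 to 5 rows; each row shifts and turns the commanded pose from where the row before left it, along the tool's axes as they then stand; what a row does not reach is not made up. A row lasts 1/8 s, in which the tool goes at most 62.5 mm and 10.7 degrees, less where a joint would pass 70% of its speed; a pose out of reach is approached as far as the arm can. A call with a gripper value outside its range is refused whole. The fingers move at their own pace and stop on an object; FORCE is the grip in N (left out, the last holds). Time passes only in rows, so rows that do not move let the fingers close. It gives the time, the measured TCP pose, the force, the opening and the grip force at its end, in the units of the state.
- sense(): the state, without advancing time (a new reading comes with each control period).
- capture(name): name is "scene" or "top" or "wrist"; returns a dict with "color" (480x640x3 uint8, red, green, blue), "depth" (480x640 float32, mm along the optical axis (not along the pixel's ray), 0 where there is no reading), "fx", "fy", "cx", "cy" (pixels), "camera_from_world" (4x4, takes a point from world to camera coordinates); the wrist camera has in their place "mount" (4x4, takes a point from camera to tool coordinates, whose origin is the TCP and whose axes are the flange's). Camera axes: x right, y up, looking along -z (the intrinsics and any distortion apply to the point x, -y, -z); pixel columns grow to the right and rows downward; lengths in mm; the calibration is good to about 2 mm. The wrist camera is an equidistant fisheye: a pixel r from the principal point sees the ray r / f radians off the axis. A picture is of the moment at which its call begins: read the wrist's pose just before it.
- finish_job(): hands the job in; it is judged then, once.
Trained networks look in the newest picture that a camera, given by its name, has taken for a name from the list of things; names that differ only in an ending like _2 or _b are one class to them, and where a whole thing is asked for, a point or a joint stands for the part that bears it (a point fixed in the world has none). Each returns a list of dicts, best first, with "conf" (0 to 1); they miss things now and then, are a little off and sometimes report something else, mostly with a low value. They report only what shows in the picture. A call takes as long as a camera call. They do not tell look-alikes from the thing itself.
- find_in(query, camera): "centre" ([column, row] in pixels, amid what is visible of it).
- place_of(query, camera): "centre" ([column, row] in pixels: a listed point, or the origin of a listed thing).
The state is a dict: "time_s": time; "joints": joint angles; "dq": joint speeds; "tau": joint torques, N m; "eef_pos": TCP position; "ee_rot": TCP orientation; "force": force on the tool from outside, world axes, zero at the start; "wrist_torque": the same for the moment, N m; "grip_width": opening from 0.0 (shut) to 1.0 (fully open); "grip_force": force on a finger pad.
Only numpy, scipy, OpenCV 4.12 (cv2) and the standard library are available. Lean on these libraries where they do the work, as an engineer would, in place of code of your own. Each camera call takes 0.05 s, during which the arm holds its last target. There are 200 camera calls.

## Working session

There is one attempt and no reset: what is moved stays moved. The work goes in short steps, Python scripts to look and compute and a shell command to move; the robot and the scene stay as the last step left them, time stands still between calls to the robot, and variables do not carry over. Pictures are saved under pics/ and viewed, at most 10 in all, crops included, and the job is handed in when it is done.

```bash
mkdir -p pics
python3 - <<'E'
from rig import *
import cv2,json
s=sense();print(s['time_s'],s['eef_pos'],s['ee_rot'])
for c in("scene","top"):
    im=capture(c);cv2.imwrite(f"pics/{c}0.png",im["color"][...,::-1])
    print(c,im["fx"],im["fy"],im["cx"],im["cy"],[k for k in im]);print(im["camera_from_world"])
    for q in("zone","case","bearing","spray_can","spanner","grease_jar"):
        print(q,[(r["conf"],r["centre"]) for r in place_of(q,c)[:4]])
E
```

```text
0.0 [ 181.85259397 -492.22265471  230.72839243] [-6.62611251e-04  9.84393404e-01  1.75980638e-01  4.50259842e-05]
scene 477.70606750066725 477.70606750066725 325.5366416157829 243.69623978246656 ['color', 'depth', 'fx', 'fy', 'cx', 'cy', 'camera_from_world']
[[ 2.83338207e-01  9.58961852e-01 -1.05653371e-02 -1.45873917e+02]
 [-7.02362252e-01  2.14998569e-01  6.78574154e-01  3.15966119e+02]
 [ 6.52998260e-01 -1.84845290e-01  7.34455915e-01 -1.42643246e+03]
 [ 0.00000000e+00  0.00000000e+00  0.00000000e+00  1.00000000e+00]]
zone []
case [(0.94, [238.2, 220.0]), (0.71, [179.4, 279.2]), (0.64, [296.6, 275.7]), (0.45, [223.8, 337.6])]
bearing [(0.78, [349.6, 310.2])]
spray_can [(0.97, [377.3, 358.2])]
spanner [(0.78, [343.8, 230.9])]
grease_jar [(0.89, [224.7, 335.4])]
top 485.0438387601039 485.0438387601039 310.7956130689377 234.92624724611778 ['color', 'depth', 'fx', 'fy', 'cx', 'cy', 'camera_from_world']
[[-2.98308730e-03 -9.99661458e-01 -2.58470529e-02 -7.30499879e+00]
 [ 9.93253023e-01 -5.95843352e-03  1.15814204e-01 -5.57794890e+02]
 [-1.15929004e-01 -2.53271796e-02  9.92934540e-01 -8.41469704e+02]
 [ 0.00000000e+00  0.00000000e+00  0.00000000e+00  1.00000000e+00]]
zone []
case [(0.94, [347.3, 246.4]), (0.9, [480.0, 291.3]), (0.7, [398.4, 365.0])]
bearing [(0.86, [294.4, 187.1])]
spray_can [(0.76, [291.9, 126.5])]
spanner [(0.62, [270.8, 305.8]), (0.18, [297.3, 190.8])]
grease_jar []
```

View pics/scene0.png

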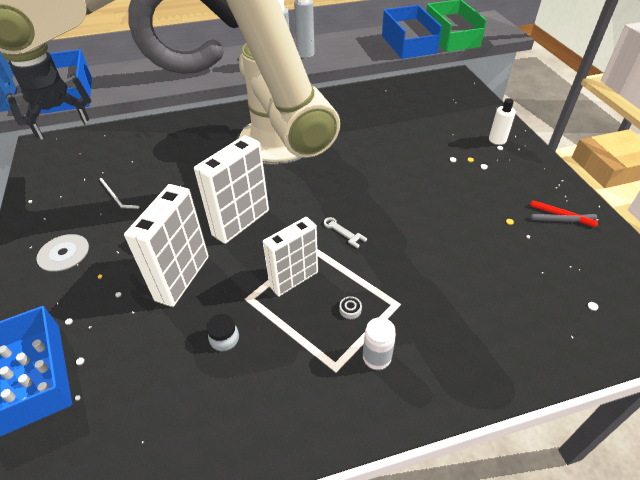

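View pics/top0.png

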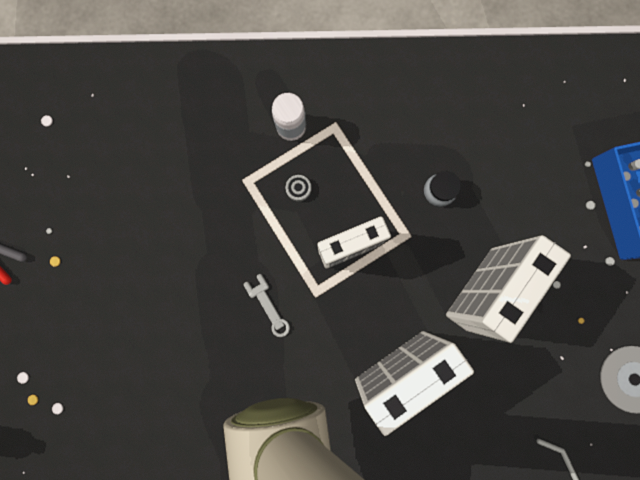

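The scene shows three white cases. The small one at the end of the tape is at scene (292,255) / top (353,242). The two big ones are at scene (232,190) and (168,245). The bearing is at top (298,187), the can at (289,115), the jar at (441,189), and the spanner at (267,305). Could be taken for the case: all three white ones. I choose the small one, and I'll check its size next.

```bash
cat > h.py <<'E'
import numpy as np,cv2
from rig import *
def world(im):
    v,u=np.mgrid[0:480,0:640];d=im["depth"]
    c=np.stack([(u-im["cx"])/im["fx"]*d,-(v-im["cy"])/im["fy"]*d,-d,np.ones_like(d)],-1)
    w=c@np.linalg.inv(im["camera_from_world"]).T
    w[d==0]=np.nan
    return w[...,:3]
def proj(im,p):
    q=im["camera_from_world"]@np.r_[p,1]
    return np.array([im["cx"]+im["fx"]*q[0]/-q[2],im["cy"]-im["fy"]*q[1]/-q[2]])
def onz(im,uv,z):
    T=np.linalg.inv(im["camera_from_world"]);d=T[:3,:3]@[(uv[0]-im["cx"])/im["fx"],-(uv[1]-im["cy"])/im["fy"],-1]
    o=T[:3,3];return (o+d*(z-o[2])/d[2])[:2]
def near(w,cen,r,z0,z1):
    return w[(np.hypot(w[...,0]-cen[0],w[...,1]-cen[1])<r)&(w[...,2]>z0)&(w[...,2]<z1)]
def rect(p):
    (c,s,a)=cv2.minAreaRect(p[:,:2].astype(np.float32));return np.round(c,1),np.round(s,1),round(a,1)
E
python3 - <<'E'
from h import *
t=capture("top");s=capture("scene");wt,ws=world(t),world(s)
# tape
col=t["color"].astype(int);m=(col.min(2)>150)&(abs(wt[...,2])<12)
n,l,st,ce=cv2.connectedComponentsWithStats(m.astype(np.uint8))
k=1+np.argmax([st[i,4]*(200<ce[i][0]<450 and 100<ce[i][1]<320) for i in range(1,n)])
v,u=np.nonzero(l==k);P=np.array([onz(t,(a,b),0) for a,b in zip(u,v)])
print("tape",rect(P),np.round(cv2.boxPoints(cv2.minAreaRect(P.astype(np.float32))),1).tolist())
for n_,uv,z0,z1 in(("case",(353,240),130,165),("jar",(441,189),38,60),("can",(289,108),88,112),("bearing",(298,187),8,25),("spanner",(267,305),3,20)):
    cen=onz(t,uv,(z0+z1)/2)
    for nm,w in(("top",wt),("scene",ws)):
        p=near(w,cen,90 if n_ in("case","spanner") else 45,z0,z1)
        if len(p)>5:print(n_,nm,len(p),rect(p),"z",np.round(np.percentile(p[:,2],[5,50,95]),1), np.round(np.median(p[:,:2],0),1))
im=cv2.resize(s["color"][200:400,200:440],None,fx=3,fy=3,interpolation=cv2.INTER_CUBIC);cv2.imwrite("pics/crop.png",im[...,::-1])
E
```

```text
tape (array([613.2, -36.5]), array([261.1, 211.2]), 32.0) [[446.5, -16.100000381469727], [558.5, -195.1999969482422], [779.9000244140625, -56.79999923706055], [667.9000244140625, 122.30000305175781]]
case top 1687 (array([536.9, -78.8]), array([ 37.1, 110. ]), 22.5) z [148.  151.  153.3] [535.7 -78.4]
case scene 1056 (array([538.1, -80.5]), array([ 39.3, 111.2]), 22.0) z [133.3 149.3 151.9] [545.1 -82.8]
jar top 738 (array([ 643.4, -248.5]), array([52.4, 52. ]), 83.5) z [46.4 51.  53.4] [ 642.8 -247.2]
jar scene 578 (array([ 645. , -249.9]), array([51.1, 52.6]), 83.0) z [42.  50.  52.7] [ 648.6 -250.2]
can top 801 (array([770. ,  29.2]), array([52.5, 53.5]), 36.6) z [ 90.9 101.  103.3] [767.9  28.6]
can scene 693 (array([773.7,  26.9]), array([53.5, 52.6]), 29.5) z [ 89.8  99.7 102. ] [776.1  25.3]
bearing top 504 (array([649.8,  15. ]), array([45.8, 45.5]), 59.9) z [13.8 17.5 20. ] [649.3  14.2]
bearing scene 372 (array([651. ,  13.7]), array([45.4, 47.2]), 43.1) z [10.9 16.2 18.8] [653.6  12.5]
spanner top 1475 (array([433. ,  71.5]), array([175.3, 177.6]), 31.5) z [ 3.1  5.2 10.4] [437.4  71. ]
spanner scene 425 (array([438.9,  80.3]), array([146.4, 170.5]), 72.1) z [ 3.2  6.5 10.1] [438.2  71.6]
```

View pics/crop.png

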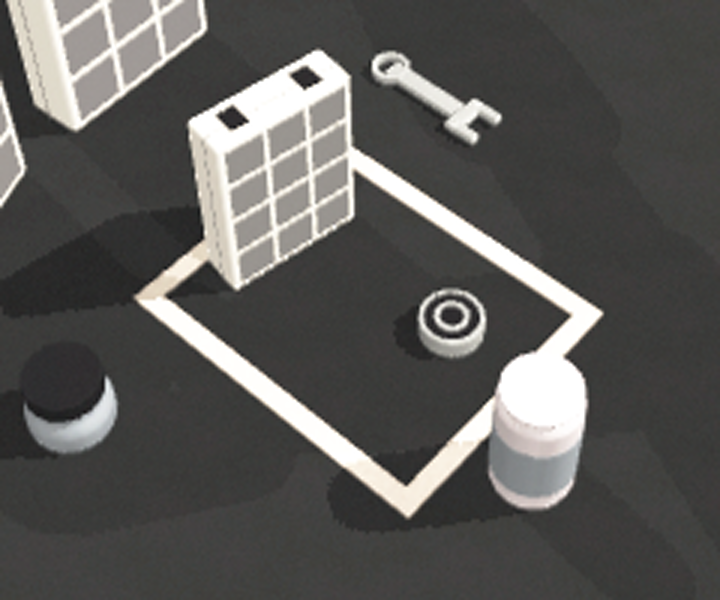

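The crop confirms it: the small case (about 37 x 110 x 150 mm) stands on the near tape end at scene (292,255). The bearing is at scene (350,308), with clear bench on its far +y side. I'll push the bearing along zone +y and then tip the case along its own +x.

```bash
cat >> h.py <<'E'
def to(p,yaw):  # tool-frame shift and az turn to reach world p with tool-x yaw (deg), tool down
    from scipy.spatial.transform import Rotation as Ro
    s=sense();q=s["ee_rot"];R=Ro.from_quat([*q[1:],q[0]]).as_matrix()
    y=np.arctan2(R[1,0],R[0,0]);d=(np.radians(yaw)-y+np.pi)%(2*np.pi)-np.pi
    print("t",round(s["time_s"],2),"pos",np.round(s["eef_pos"],1),"shift",np.round(R.T@(np.array(p)-s["eef_pos"]),1),"az",round(-d,3),"tilt",np.round(R[2],3),"F",np.round(s["force"],1),"grip",round(s["grip_width"],2),"q",np.round(s["joints"],2))
C=np.array([613.2,-36.5]);A=np.radians(32.0);X=np.array([np.cos(A),np.sin(A)]);Y=np.array([-X[1],X[0]])
def zw(x,y): return C+x*X+y*Y
def wz(p): d=np.array(p)-C;return np.array([d@X,d@Y])
E
python3 -m jog '[{"tz":-20,"az":-0.178,"jaw":0.4},{"tz":-20,"az":-0.178,"jaw":0.4},{"tz":-20,"az":-0.178,"jaw":0.4},{"tz":-20,"az":-0.178,"jaw":0.4},{"tz":-20,"az":-0.178,"jaw":0.4}]' 20
python3 -m jog '[{"az":-0.178,"jaw":0.4},{"az":-0.178,"jaw":0.4},{"az":-0.178,"jaw":0.4},{"az":-0.178,"jaw":0.4},{"az":-0.178,"jaw":0.4}]'
python3 - <<'E'
from h import *
print(zw(58,-35)); to([*zw(58,-35),230],122)
t=capture("top");w=world(t);p=w[(w[...,2]>100)&(w[...,0]>300)&(w[...,1]<-40)&(w[...,1]>-480)]
for uv in((430,370),(520,300)):
    r=w[uv[1]-50:uv[1]+50,uv[0]-60:uv[0]+60].reshape(-1,3);r=r[r[:,2]>175];print(len(r),rect(r),np.percentile(r[:,2],[50,98]))
E
```

```text
[680.93396383 -35.44636604]
t 0.8 pos [ 181.9 -492.5  231.3] shift [ 626.5 -255.8    1.3] az -1.775 tilt [ 0. -0. -1.] F [-0.8 -0.   0.6] grip 1.0 q [-1.44  0.31  1.5   0.    1.33 -0.22]
4400 (array([ 340.4, -186.1]), array([ 51.7, 210.2]), 34.4) [209.25145415 211.98723042]
4285 (array([ 461. , -315.8]), array([ 51.9, 152.9]), 53.6) [209.25991502 212.09174137]schema error: expected keys tx, ty, tz, ax, ay, az, jaw
schema error: expected keys tx, ty, tz, ax, ay, az, jaw
```

```bash
python3 -m jog '[{"tx":0,"ty":0,"tz":-22,"ax":0,"ay":0,"az":-0.178,"jaw":0.4},{"tx":0,"ty":0,"tz":-22,"ax":0,"ay":0,"az":-0.178,"jaw":0.4},{"tx":0,"ty":0,"tz":-22,"ax":0,"ay":0,"az":-0.178,"jaw":0.4},{"tx":0,"ty":0,"tz":-22,"ax":0,"ay":0,"az":-0.178,"jaw":0.4},{"tx":0,"ty":0,"tz":-22,"ax":0,"ay":0,"az":-0.178,"jaw":0.4}]' 20
python3 -m jog '[{"tx":0,"ty":0,"tz":0,"ax":0,"ay":0,"az":-0.178,"jaw":0.4},{"tx":0,"ty":0,"tz":0,"ax":0,"ay":0,"az":-0.178,"jaw":0.4},{"tx":0,"ty":0,"tz":0,"ax":0,"ay":0,"az":-0.178,"jaw":0.4},{"tx":0,"ty":0,"tz":0,"ax":0,"ay":0,"az":-0.178,"jaw":0.4},{"tx":0,"ty":0,"tz":0,"ax":0,"ay":0,"az":-0.178,"jaw":0.4}]'
python3 - <<'E'
from h import *
to([*zw(58,-35),250],122)
E
```

```text
time_s: 1.48
eef_pos: [181.9, -492.4, 342.0]
ee_rot: [0.0, 0.811, 0.585, -0.0]
force: [-0.0, -0.2, -0.2]
grip_width: 0.299
grip_force: 0.0
time_s: 2.1
eef_pos: [181.9, -492.5, 341.3]
ee_rot: [-0.0, 0.48, 0.877, 0.0]
force: [0.2, 0.2, -0.1]
grip_width: 0.301
grip_force: 0.0
t 2.1 pos [ 181.9 -492.5  341.3] shift [116.2 666.7  91.3] az 0.01 tilt [ 0.  0. -1.] F [ 0.2  0.2 -0.1] grip 0.3 q [-1.44  0.26  1.28 -0.    1.6  -2.01]
```

```bash
python3 -m jog '[{"tx":8,"ty":44,"tz":0,"ax":0,"ay":0,"az":0,"jaw":0.4},{"tx":8,"ty":44,"tz":0,"ax":0,"ay":0,"az":0,"jaw":0.4},{"tx":8,"ty":44,"tz":0,"ax":0,"ay":0,"az":0,"jaw":0.4},{"tx":8,"ty":44,"tz":0,"ax":0,"ay":0,"az":0,"jaw":0.4},{"tx":8,"ty":44,"tz":0,"ax":0,"ay":0,"az":0,"jaw":0.4}]'
python3 -m jog '[{"tx":8,"ty":44,"tz":0,"ax":0,"ay":0,"az":0,"jaw":0.4},{"tx":8,"ty":44,"tz":0,"ax":0,"ay":0,"az":0,"jaw":0.4},{"tx":8,"ty":44,"tz":0,"ax":0,"ay":0,"az":0,"jaw":0.4},{"tx":8,"ty":44,"tz":0,"ax":0,"ay":0,"az":0,"jaw":0.4},{"tx":8,"ty":44,"tz":0,"ax":0,"ay":0,"az":0,"jaw":0.4}]'
python3 -m jog '[{"tx":8,"ty":44,"tz":0,"ax":0,"ay":0,"az":0,"jaw":0.4},{"tx":8,"ty":44,"tz":0,"ax":0,"ay":0,"az":0,"jaw":0.4},{"tx":8,"ty":44,"tz":10,"ax":0,"ay":0,"az":0,"jaw":0.4},{"tx":8,"ty":44,"tz":20,"ax":0,"ay":0,"az":0,"jaw":0.4},{"tx":8,"ty":44,"tz":20,"ax":0,"ay":0,"az":0,"jaw":0.4}]'
python3 - <<'E'
from h import *
to([*zw(58,-35),130],122)
E
```

```text
time_s: 2.72
eef_pos: [347.5, -340.1, 341.4]
ee_rot: [0.0, 0.483, 0.876, -0.0]
force: [-0.2, -0.2, -0.5]
grip_width: 0.294
grip_force: 0.0
time_s: 3.35
eef_pos: [512.2, -188.9, 341.4]
ee_rot: [0.0, 0.483, 0.876, -0.0]
force: [0.2, -0.1, -0.0]
grip_width: 0.299
grip_force: 0.0
time_s: 3.98
eef_pos: [676.9, -37.7, 290.6]
ee_rot: [0.0, 0.483, 0.876, -0.0]
force: [0.3, 0.1, -0.4]
grip_width: 0.3
grip_force: 0.0
t 3.98 pos [676.9 -37.7 290.6] shift [ -0.2   4.6 160.6] az 0.004 tilt [-0.  0. -1.] F [ 0.3  0.1 -0.4] grip 0.3 q [-0.23  0.66  0.82 -0.    1.66 -0.79]
```

```bash
python3 -m jog '[{"tx":0,"ty":4.6,"tz":50,"ax":0,"ay":0,"az":0.004,"jaw":0.4},{"tx":0,"ty":0,"tz":50,"ax":0,"ay":0,"az":0,"jaw":0.4},{"tx":0,"ty":0,"tz":50,"ax":0,"ay":0,"az":0,"jaw":0.4},{"tx":0,"ty":0,"tz":50,"ax":0,"ay":0,"az":0,"jaw":0.4},{"tx":0,"ty":0,"tz":40,"ax":0,"ay":0,"az":0,"jaw":0.4}]'
python3 - <<'E'
from h import *
to([*zw(58,-35),6],122)
s=capture("scene");cv2.imwrite("pics/s1.png",cv2.resize(s["color"][160:400,200:440],None,fx=2.5,fy=2.5,interpolation=cv2.INTER_CUBIC)[...,::-1])
E
```

```text
time_s: 4.6
eef_pos: [679.3, -36.2, 49.1]
ee_rot: [-0.001, 0.485, 0.875, -0.0]
force: [0.5, 0.2, 0.5]
grip_width: 0.298
grip_force: 0.0
t 4.6 pos [679.3 -36.2  49.1] shift [-0.3  1.8 43.1] az 0.001 tilt [ 0.001 -0.001 -1.   ] F [0.5 0.2 0.5] grip 0.3 q [-0.23  0.82  1.16 -0.    1.16 -0.78]
```

View pics/s1.png

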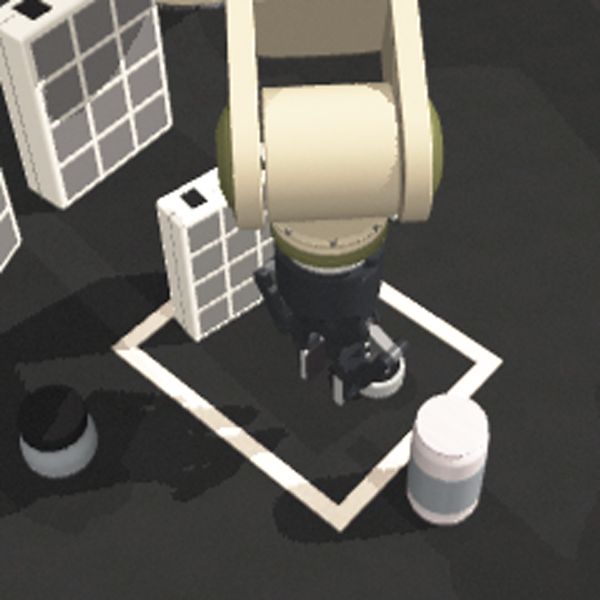

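The fingers are at crop (325,375), just behind the bearing at (380,375). Before lowering I'll check that the wrist clears the case top.

Run:
```python
from h import *
for c in("scene","top"):
    w=world(capture(c));m=(w[...,2]>156)&(np.hypot(w[...,0]-540,w[...,1]+80)<80)
    print(c,m.sum(),np.nanmin(w[...,2][m]) if m.any() else None)
    m=(w[...,2]>156)&(np.hypot(w[...,0]-660,w[...,1]+37)<120);print(np.percentile(w[...,2][m],[1,5,50]))
```

```text
scene 3375 286.4576674303628
[177.59800422 207.41566183 338.64966203]
top 6094 337.1261510997581
[307.65268825 322.01297723 366.76955802]
```

```bash
python3 -m jog '[{"tx":0,"ty":1.5,"tz":20,"ax":0,"ay":0,"az":0,"jaw":0.4},{"tx":0,"ty":0,"tz":15,"ax":0,"ay":0,"az":0,"jaw":0.4},{"tx":0,"ty":0,"tz":8,"ax":0,"ay":0,"az":0,"jaw":0.4},{"tx":8,"ty":0,"tz":0,"ax":0,"ay":0,"az":0,"jaw":0.4},{"tx":8,"ty":0,"tz":0,"ax":0,"ay":0,"az":0,"jaw":0.4}]'
python3 -m jog '[{"tx":8,"ty":0,"tz":0,"ax":0,"ay":0,"az":0,"jaw":0.4},{"tx":8,"ty":0,"tz":0,"ax":0,"ay":0,"az":0,"jaw":0.4},{"tx":8,"ty":0,"tz":0,"ax":0,"ay":0,"az":0,"jaw":0.4},{"tx":8,"ty":0,"tz":0,"ax":0,"ay":0,"az":0,"jaw":0.4},{"tx":8,"ty":0,"tz":0,"ax":0,"ay":0,"az":0,"jaw":0.4}]'
python3 -m jog '[{"tx":8,"ty":0,"tz":0,"ax":0,"ay":0,"az":0,"jaw":0.4},{"tx":8,"ty":0,"tz":0,"ax":0,"ay":0,"az":0,"jaw":0.4},{"tx":8,"ty":0,"tz":0,"ax":0,"ay":0,"az":0,"jaw":0.4},{"tx":8,"ty":0,"tz":0,"ax":0,"ay":0,"az":0,"jaw":0.4},{"tx":8,"ty":0,"tz":0,"ax":0,"ay":0,"az":0,"jaw":0.4}]'
python3 - <<'E'
from h import *
to([*zw(58,94),6],122)
for c in("scene","top"):
    im=capture(c)
    for r in place_of("bearing",c)[:2]: print(c,r["conf"],wz(onz(im,r["centre"],0)))
E
```

```text
time_s: 5.38
eef_pos: [672.6, -21.4, 8.9]
ee_rot: [0.0, 0.485, 0.875, 0.0]
force: [-0.5, -0.4, 0.4]
grip_width: 0.295
grip_force: 0.0
time_s: 6.0
eef_pos: [651.3, 12.4, 8.4]
ee_rot: [0.0, 0.485, 0.875, 0.0]
force: [0.4, -1.9, 1.2]
grip_width: 0.301
grip_force: 0.6
time_s: 6.62
eef_pos: [629.9, 46.3, 8.3]
ee_rot: [-0.0, 0.485, 0.875, -0.0]
force: [0.2, -0.5, 1.8]
grip_width: 0.297
grip_force: 0.6
t 6.62 pos [629.9  46.3   8.3] shift [32.6 -0.1  2.3] az 0.001 tilt [ 0. -0. -1.] F [ 0.2 -0.5  1.8] grip 0.3 q [-0.11  0.78  1.37 -0.    0.99 -0.67]
scene 0.51 [55.27150148 85.07142809]
```

```bash
python3 -m jog '[{"tx":8,"ty":0,"tz":0,"ax":0,"ay":0,"az":0,"jaw":0.4},{"tx":8,"ty":0,"tz":0,"ax":0,"ay":0,"az":0,"jaw":0.4},{"tx":8,"ty":0,"tz":0,"ax":0,"ay":0,"az":0,"jaw":0.4},{"tx":8,"ty":0,"tz":0,"ax":0,"ay":0,"az":0,"jaw":0.4},{"tx":6,"ty":0,"tz":0,"ax":0,"ay":0,"az":0,"jaw":0.4}]'
python3 -m jog '[{"tx":3,"ty":0,"tz":0,"ax":0,"ay":0,"az":0,"jaw":0.4},{"tx":0,"ty":0,"tz":0,"ax":0,"ay":0,"az":0,"jaw":0.4},{"tx":-10,"ty":0,"tz":0,"ax":0,"ay":0,"az":0,"jaw":0.4},{"tx":-10,"ty":0,"tz":0,"ax":0,"ay":0,"az":0,"jaw":0.4},{"tx":0,"ty":0,"tz":-30,"ax":0,"ay":0,"az":0,"jaw":0.4}]'
python3 -m jog '[{"tx":0,"ty":0,"tz":-50,"ax":0,"ay":0,"az":0,"jaw":0.4},{"tx":0,"ty":0,"tz":-50,"ax":0,"ay":0,"az":0,"jaw":0.4},{"tx":0,"ty":0,"tz":-50,"ax":0,"ay":0,"az":0,"jaw":0.4},{"tx":0,"ty":0,"tz":-50,"ax":0,"ay":0,"az":0,"jaw":0.4},{"tx":0,"ty":0,"tz":-50,"ax":0,"ay":0,"az":0,"jaw":0.4}]'
python3 - <<'E'
from h import *
to([500,-95,270],22.3)
s=capture("scene");w=world(s)
for r in place_of("bearing","scene")[:2]: print(r["conf"],wz(onz(s,r["centre"],0)),r["centre"])
p=near(w,zw(58,125),45,8,25);print(len(p),rect(p) if len(p) else 0,wz(rect(p)[0]) if len(p) else 0)
cv2.imwrite("pics/s2.png",s["color"][150:450,150:500][...,::-1])
p=near(w,(537,-79.5),75,130,156);print("case",len(p),rect(p))
E
```

```text
time_s: 7.45
eef_pos: [609.7, 78.6, 8.3]
ee_rot: [-0.0, 0.484, 0.875, -0.0]
force: [-0.2, -0.0, -0.7]
grip_width: 0.3
grip_force: 0.2
time_s: 8.07
eef_pos: [618.5, 62.4, 36.7]
ee_rot: [-0.002, 0.485, 0.874, -0.001]
force: [0.1, 0.4, -0.9]
grip_width: 0.296
grip_force: 0.0
time_s: 8.7
eef_pos: [619.2, 62.8, 290.1]
ee_rot: [0.0, 0.485, 0.875, 0.0]
force: [-0.2, -0.4, -0.8]
grip_width: 0.3
grip_force: 0.0
t 8.7 pos [619.2  62.8 290.1] shift [ -70.8 -184.7   20.1] az 1.74 tilt [-0.  0. -1.] F [-0.2 -0.4 -0.8] grip 0.3 q [-0.09  0.51  1.06 -0.    1.57 -0.65]
0.67 [ 58.81066713 128.45556497] [380.7, 279.7]
317 (array([594.3, 105.7]), array([43.9, 46.9]), 69.4) [ 59.32641036 130.60791337]
case 1069 (array([538.7, -80.4]), array([ 38.5, 111.1]), 22.1)
```

View pics/s2.png

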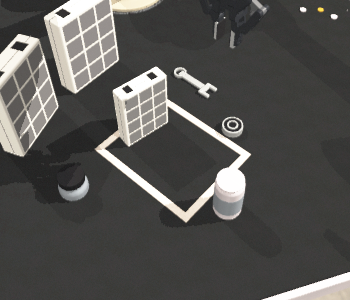

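The bearing is out, at picture (232,126), zone y about 130 mm. The case still stands at (140,107), unmoved. Next I go behind the case.

```bash
python3 -m jog '[{"tx":0,"ty":0,"tz":0,"ax":0,"ay":0,"az":0.174,"jaw":0},{"tx":0,"ty":0,"tz":0,"ax":0,"ay":0,"az":0.174,"jaw":0},{"tx":0,"ty":0,"tz":0,"ax":0,"ay":0,"az":0.174,"jaw":0},{"tx":0,"ty":0,"tz":0,"ax":0,"ay":0,"az":0.174,"jaw":0},{"tx":0,"ty":0,"tz":0,"ax":0,"ay":0,"az":0.174,"jaw":0}]'
python3 -m jog '[{"tx":0,"ty":0,"tz":0,"ax":0,"ay":0,"az":0.174,"jaw":0},{"tx":0,"ty":0,"tz":0,"ax":0,"ay":0,"az":0.174,"jaw":0},{"tx":0,"ty":0,"tz":0,"ax":0,"ay":0,"az":0.174,"jaw":0},{"tx":0,"ty":0,"tz":0,"ax":0,"ay":0,"az":0.174,"jaw":0},{"tx":0,"ty":0,"tz":0,"ax":0,"ay":0,"az":0.174,"jaw":0}]'
python3 - <<'E'
from h import *
to([492.1,-98.3,290],22.2)
E
```

```text
time_s: 9.43
eef_pos: [619.3, 63.0, 287.6]
ee_rot: [-0.0, 0.81, 0.586, -0.0]
force: [0.7, 0.3, 0.0]
grip_width: 0.497
grip_force: 0.0
time_s: 10.05
eef_pos: [619.3, 63.0, 287.6]
ee_rot: [-0.0, 0.982, 0.191, -0.0]
force: [-0.3, -0.5, -0.2]
grip_width: 0.5
grip_force: 0.0
t 10.05 pos [619.3  63.  287.6] shift [-178.3  102.    -2.3] az -0.004 tilt [-0.001 -0.    -1.   ] F [-0.3 -0.5 -0.2] grip 0.5 q [-0.09  0.51  1.07 -0.    1.57  1.1 ]
```

```bash
python3 -m jog '[{"tx":-36,"ty":20,"tz":0,"ax":0,"ay":0,"az":0,"jaw":0},{"tx":-36,"ty":20,"tz":0,"ax":0,"ay":0,"az":0,"jaw":0},{"tx":-36,"ty":20,"tz":0,"ax":0,"ay":0,"az":0,"jaw":0},{"tx":-36,"ty":20,"tz":0,"ax":0,"ay":0,"az":0,"jaw":0},{"tx":-34,"ty":22,"tz":0,"ax":0,"ay":0,"az":0,"jaw":0}]'
python3 -m jog '[{"tx":0,"ty":0,"tz":20,"ax":0,"ay":0,"az":0,"jaw":0},{"tx":0,"ty":0,"tz":20,"ax":0,"ay":0,"az":0,"jaw":0},{"tx":0,"ty":0,"tz":20,"ax":0,"ay":0,"az":0,"jaw":0},{"tx":0,"ty":0,"tz":20,"ax":0,"ay":0,"az":0,"jaw":0},{"tx":0,"ty":0,"tz":0,"ax":0,"ay":0,"az":0,"jaw":0}]'
python3 - <<'E'
from h import *
to([492.1,-98.3,130],22.2)
s=capture("scene");cv2.imwrite("pics/s3.png",cv2.resize(s["color"][130:330,200:440],None,fx=2.5,fy=2.5)[...,::-1])
E
```

```text
time_s: 10.68
eef_pos: [492.2, -99.8, 287.9]
ee_rot: [-0.0, 0.981, 0.193, -0.0]
force: [0.8, -0.4, -0.1]
grip_width: 0.496
grip_force: 0.0
time_s: 11.3
eef_pos: [492.6, -98.5, 207.0]
ee_rot: [-0.001, 0.981, 0.193, -0.001]
force: [-0.0, 0.7, 0.2]
grip_width: 0.501
grip_force: 0.0
t 11.3 pos [492.6 -98.5 207. ] shift [-0.2 -0.2 77. ] az 0.002 tilt [-0.002 -0.002 -1.   ] F [-0.   0.7  0.2] grip 0.5 q [-0.43  0.29  1.6  -0.    1.26  0.75]
```

View pics/s3.png

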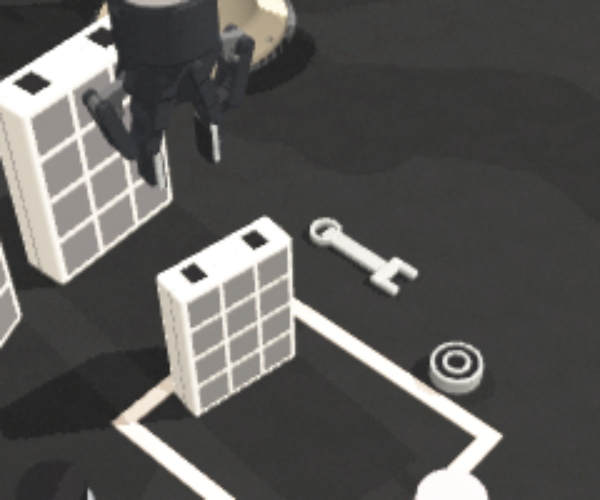

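The two fingertips, at (150,180) and (212,155), are centred behind the case at (225,315). Now I lower them and push slowly near the top.

```bash
python3 -m jog '[{"tx":0,"ty":0,"tz":25,"ax":0,"ay":0,"az":0,"jaw":0},{"tx":0,"ty":0,"tz":25,"ax":0,"ay":0,"az":0,"jaw":0},{"tx":0,"ty":0,"tz":25,"ax":0,"ay":0,"az":0,"jaw":0},{"tx":0,"ty":0,"tz":0,"ax":0,"ay":0,"az":0,"jaw":0},{"tx":6,"ty":0,"tz":0,"ax":0,"ay":0,"az":0,"jaw":0}]'
python3 -m jog '[{"tx":4,"ty":0,"tz":0,"ax":0,"ay":0,"az":0,"jaw":0},{"tx":4,"ty":0,"tz":0,"ax":0,"ay":0,"az":0,"jaw":0},{"tx":4,"ty":0,"tz":0,"ax":0,"ay":0,"az":0,"jaw":0},{"tx":3,"ty":0,"tz":0,"ax":0,"ay":0,"az":0,"jaw":0},{"tx":3,"ty":0,"tz":0,"ax":0,"ay":0,"az":0,"jaw":0}]'
python3 - <<'E'
from h import *
to([520.8+32,-86.6+13,130],22.2)
s=capture("scene");w=world(s);p=near(w,(540,-79.5),85,140,158);print(len(p),rect(p))
E
```

```text
time_s: 11.98
eef_pos: [499.6, -96.4, 134.8]
ee_rot: [0.001, 0.981, 0.193, 0.001]
force: [0.3, 0.6, -0.4]
grip_width: 0.501
grip_force: 0.0
time_s: 12.6
eef_pos: [515.5, -89.1, 133.3]
ee_rot: [-0.0, 0.981, 0.194, -0.0]
force: [-0.2, -0.4, 0.9]
grip_width: 0.504
grip_force: 0.2
t 12.6 pos [515.5 -89.1 133.3] shift [40.4 -0.2  3.3] az 0.002 tilt [-0. -0. -1.] F [-0.2 -0.4  0.9] grip 0.5 q [-0.4   0.41  1.64 -0.    1.1   0.79]
990 (array([534.5, -82.2]), array([ 60.6, 111. ]), 22.8)
```

```bash
python3 -m jog '[{"tx":4,"ty":0,"tz":0,"ax":0,"ay":0,"az":0,"jaw":0},{"tx":4,"ty":0,"tz":0,"ax":0,"ay":0,"az":0,"jaw":0},{"tx":4,"ty":0,"tz":0,"ax":0,"ay":0,"az":0,"jaw":0},{"tx":4,"ty":0,"tz":0,"ax":0,"ay":0,"az":0,"jaw":0},{"tx":0,"ty":0,"tz":0,"ax":0,"ay":0,"az":0,"jaw":0}]'
python3 - <<'E'
from h import *
to([520.8+32,-86.6+13,130],22.2)
s=capture("scene");w=world(s);cv2.imwrite("pics/s4.png",cv2.resize(s["color"][130:330,200:440],None,fx=2.5,fy=2.5)[...,::-1])
E
```

```text
time_s: 13.28
eef_pos: [530.4, -83.0, 133.2]
ee_rot: [-0.0, 0.981, 0.194, 0.0]
force: [-1.0, -0.1, 0.3]
grip_width: 0.499
grip_force: 0.0
t 13.28 pos [530.4 -83.  133.2] shift [24.3 -0.2  3.2] az 0.003 tilt [ 0. -0. -1.] F [-1.  -0.1  0.3] grip 0.5 q [-0.37  0.43  1.59  0.    1.11  0.81]
```

View pics/s4.png

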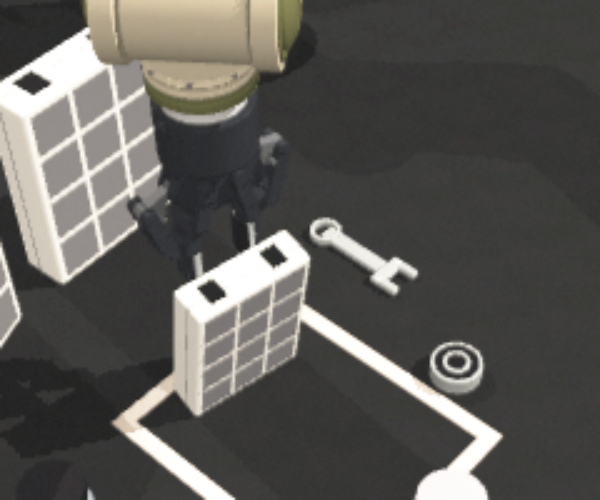

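The case is tilting evenly about its front foot edge at (200,412), which hasn't slid. I keep pushing at the same pace, past the balance point.

```bash
python3 -m jog '[{"tx":4,"ty":0,"tz":0,"ax":0,"ay":0,"az":0,"jaw":0},{"tx":4,"ty":0,"tz":0,"ax":0,"ay":0,"az":0,"jaw":0},{"tx":4,"ty":0,"tz":0,"ax":0,"ay":0,"az":0,"jaw":0},{"tx":4,"ty":0,"tz":0,"ax":0,"ay":0,"az":0,"jaw":0},{"tx":4,"ty":0,"tz":0,"ax":0,"ay":0,"az":0,"jaw":0}]'
python3 -m jog '[{"tx":2,"ty":0,"tz":0,"ax":0,"ay":0,"az":0,"jaw":0},{"tx":0,"ty":0,"tz":0,"ax":0,"ay":0,"az":0,"jaw":0},{"tx":0,"ty":0,"tz":0,"ax":0,"ay":0,"az":0,"jaw":0},{"tx":0,"ty":0,"tz":0,"ax":0,"ay":0,"az":0,"jaw":0},{"tx":0,"ty":0,"tz":0,"ax":0,"ay":0,"az":0,"jaw":0}]'
python3 - <<'E'
from h import *
to([520.8+32,-86.6+13,130],22.2)
s=capture("scene");w=world(s);cv2.imwrite("pics/s5.png",cv2.resize(s["color"][130:370,200:440],None,fx=2.5,fy=2.5)[...,::-1])
E
```

```text
time_s: 13.95
eef_pos: [548.9, -75.4, 133.3]
ee_rot: [-0.0, 0.981, 0.194, -0.0]
force: [0.0, 1.2, 0.7]
grip_width: 0.499
grip_force: 0.0
time_s: 14.58
eef_pos: [550.5, -74.8, 133.3]
ee_rot: [0.0, 0.981, 0.194, -0.0]
force: [0.4, 0.7, 0.1]
grip_width: 0.501
grip_force: 0.0
t 14.57 pos [550.5 -74.8 133.3] shift [ 2.6 -0.2  3.3] az 0.002 tilt [-0.  0. -1.] F [0.4 0.7 0.1] grip 0.5 q [-0.35  0.47  1.54 -0.    1.13  0.84]
```

View pics/s5.png

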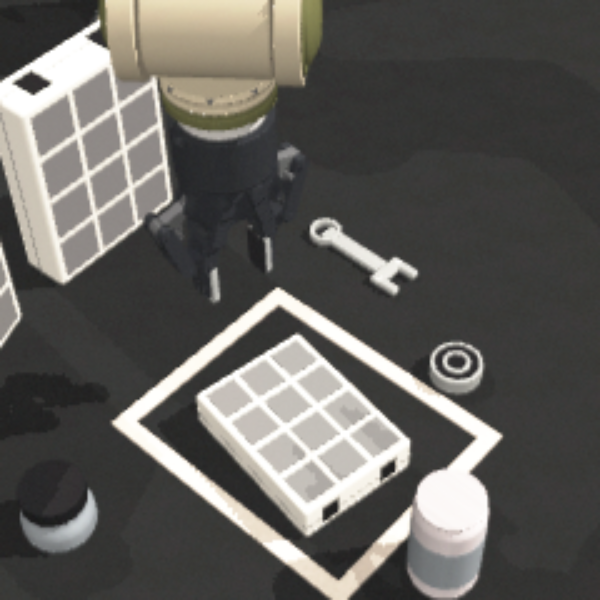

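The case lies flat inside the tape, centred near (305,430), with the bearing outside at (455,367) and the bystanders in place. I retreat upward, confirm, and hand in.

```bash
python3 -m jog '[{"tx":0,"ty":0,"tz":-30,"ax":0,"ay":0,"az":0,"jaw":0},{"tx":0,"ty":0,"tz":-30,"ax":0,"ay":0,"az":0,"jaw":0},{"tx":0,"ty":0,"tz":-30,"ax":0,"ay":0,"az":0,"jaw":0},{"tx":0,"ty":0,"tz":0,"ax":0,"ay":0,"az":0,"jaw":0},{"tx":0,"ty":0,"tz":0,"ax":0,"ay":0,"az":0,"jaw":0}]'
python3 - <<'E'
from h import *
s=capture("scene");w=world(s);p=near(w,zw(5,-12),110,25,50);print(len(p),rect(p),np.percentile(p[:,2],[2,50,98]))
print([wz(q) for q in cv2.boxPoints(cv2.minAreaRect(p[:,:2].astype(np.float32)))])
p=near(w,zw(58,125),45,8,25);print(wz(rect(p)[0]))
print(finish_job())
E
```

```text
time_s: 15.25
eef_pos: [550.2, -74.7, 222.5]
ee_rot: [-0.0, 0.981, 0.194, -0.001]
force: [0.2, -0.1, 0.4]
grip_width: 0.503
grip_force: 0.0
3342 (array([625.9, -44.4]), array([152.7, 111.4]), 22.2) [27.73591687 36.32595747 39.3467998 ]
[array([-59.19172055,  54.45789372]), array([-78.14673917, -55.3003812 ]), array([ 72.31823386, -81.28533208]), array([91.27325147, 28.47294123])]
[ 58.83876054 131.14846647]
the job is handed in; nothing more can be done
None
```

I pushed the bearing clear of the tape, tipped the case flat inside it with no corner on the tape, saw no bystander move, and handed the job in at about 15 s; no verdict came back.

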